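Clear the clay chips off the growing-channel plate

ROBOT

A 7-joint arm with a two-finger parallel gripper is mounted at the origin on the work surface. World frame = base frame: x ahead of the robot, y to its left, z up, the work surface at z = 0. Lengths are in m, angles in rad, forces in N, time in s.
With the tool pointing down it reaches from about 0.35 to 0.9 m from the base axis. Payload 7.2 kg.
Tool frame: the origin (TCP) lies at the very end of the fingers, on their centre line; the grasp point (between the pads) lies 19 mm behind it; z points along the fingers, y is the line along which they close (so a half turn about z gives the same grasp; the last joint's range is limited). The gripper opens to 85 mm and grips with 20 to 120 N. Pads are 22 mm wide; open, the fingers measure 114 mm over their backs; the gripper's body (76 mm by 85 mm) begins 54 mm behind the grasp point. The pads swing forward as they close: fully open they stand 13 mm farther back than shut.
Start: joints at [-1.415, 0.411, -0.013, 1.596, 0.006, 1.134, -0.082], TCP at [0.139, 0.609, 0.201] pointing down, gripper open.
Joint ranges: [-2.95, 2.95], [-0.29, 1.99], [-1.47, 1.44], [0.14, 2.54], [-1.03, 4.17], [0.13, 1.85], [-2.86, 2.86]. Speed limits (rad/s): [2.39, 2.39, 3.01, 3.01, 3.14, 3.14, 3.14].

INTERFACE

Orientations are given as a unit quaternion [w, x, y, z].
In Python, from rig import * gives the robot as it stands.
- The arm moves only by the shell command python3 -m crank 'ROWS' [OPENING]. ROWS is JSON, a list that holds one entry, the list of rows, each a list of 4 numbers: the shift along the tool's x, y, z in m, then the turn about the tool's z in rad. A call has 1 to 5 rows; each row shifts and turns the commanded pose from where the row before left it, along the tool's axes as they then stand; what a row does not reach is not made up. A row lasts 1/12 s, in which the tool goes at most 41.7 mm and 7.16 degrees, less where a joint would pass 70% of its speed; a pose out of reach is approached as far as the arm can. A call is refused whole if a number of a shift passes 0.0417 or a number of a turn 0.125, either way. A call with a gripper value outside its range is refused whole. OPENING is the closure in counts, from 0 (fully open) to 255 (shut), set as the call begins (- or left out, the last holds). The fingers move at their own pace and stop on an object; the grip force is fixed at half the most. Time passes only in rows, so rows that do not move let the fingers close. It gives the time, the measured TCP pose, the force, the opening and the grip force at its end, in the units of the state.
- sense(): the state, without advancing time (a new reading comes with each control period).
- camera(name): name is "side" or "top"; returns (picture, depth): 384x512x3 uint8, blue, green, red; 384x512 float32, m along the optical axis (not along the pixel's ray), 0 where there is no reading.
- camera_info(name): a dict with "camera_matrix" (3x3 intrinsics, pixels), "rvec" (rotation vector, rad) and "tvec" (3), from world to camera coordinates, as OpenCV has them. Camera axes: x right, y down, z forward; pixel columns grow to the right and rows downward; lengths in m; the calibration is good to about 2 mm. A picture is of the moment at which its call begins. camera_info takes no time and is no camera call.
- hand_in(): hands the job in; it is judged then, once.
The state is a dict: "time_s": time; "joint_positions": joint angles; "joint_vel": joint speeds; "joint_efforts": joint torques, N m; "eef_pos": TCP position; "orientation": TCP orientation; "contact_force": force on the tool from outside, world axes, zero at the start; "moment": the same for the moment, N m; "gripper_width": opening from 0.0 (shut) to 1.0 (fully open); "grasp_force": force on a finger pad.
Only numpy, scipy, OpenCV 4.12 (cv2) and the standard library are available. Lean on these libraries where they do the work, as an engineer would, in place of code of your own. Each camera call takes 0.05 s, during which the arm holds its last target. There are 200 camera calls.

TASK

Lift the white scraper out of its rack slot, where only its two narrow ends can be gripped, and stand it upright on the black parking pad, then let go. Take it again by the blue grips on its two broad faces so that it fits between the channel's lips, and with it wipe all five clay chips along the grey plate off its end into the blue bin, without touching the chips with the gripper. Finally stand the scraper upright on the black pad again and let go, leaving the green brush in its slot and the other things on the table where they are.

Things in the scene. Friction and masses are not known exactly. Their poses are not given: they have to be found in the camera images.
- scraper_mid (a point): Centre of the white scraper block (150 g), 35 mm above its underside, z up. Grip body 66 mm long along y, 22 mm thick along x, 12 to 60 mm above the underside; a blue grip 2 mm thick, 50 mm (y) x 44 mm on each broad face (26 mm over both); black rubber foot 30 x 74 mm, lowest 12 mm; top ridge 16 x 40 mm up to 70 mm. Starts upright in either rack slot, only its ends (+-y) free.
- pad_mid (a point): Middle of the top of the black rubber parking pad, 85 mm (x) by 120 mm (y), 20 mm above the table, on a fixed aluminium slab (270 x 150 mm) that may be left or right. Its x runs to the yellow rack; the nearest rack wall is 82 mm away.
- plate_mid (a point): Middle of the top of the fixed grey channel plate, 45 mm above the table. x points along the channel to the blue bin; the plate runs from x = -115 to the spill edge at +115 mm, open at both ends. White side lips 40 mm high, inner faces at y = +-43 mm. All chips start between x = -60 and +90 mm, so the scraper can be set down behind them at about x = -87 mm.
- rack_mid (a point): Middle of the yellow rack, at slot floor height, 18 mm above the table; axes as pad_mid. Two slots, centred at x = -35 and +35 mm, each between two walls 6 mm thick, 70 mm long (y), 34 mm apart and 40 mm high above the floor, open at both y ends and above. Lift a block straight up by over 45 mm to clear it.
- bin_in (a point): Middle of the inner floor of the blue bin fixed at the spill end, 165 mm along x from the plate middle, 4 mm above the table; axes as plate_mid. Inside 110 mm (x) by 130 mm (y); near wall 33 mm high, 8 mm back under the spill edge; other walls 70 mm high.
- chip1_mid (a point): Centre of clay chip 1 of 5: a terracotta piece 20 x 18 x 14 mm, 10 g, loose on the grey plate; centre 7 mm above its underside.
- chip2_mid (a point): Centre of clay chip 2 of 5: a terracotta piece 20 x 18 x 14 mm, 10 g, loose on the grey plate; centre 7 mm above its underside.
- chip3_mid (a point): Centre of clay chip 3 of 5: a terracotta piece 20 x 18 x 14 mm, 10 g, loose on the grey plate; centre 7 mm above its underside.
- chip4_mid (a point): Centre of clay chip 4 of 5: a terracotta piece 20 x 18 x 14 mm, 10 g, loose on the grey plate; centre 7 mm above its underside.
- chip5_mid (a point): Centre of clay chip 5 of 5: a terracotta piece 20 x 18 x 14 mm, 10 g, loose on the grey plate; centre 7 mm above its underside.
- brush_mid (a point): Centre (35 mm above the underside) of the green brush block in the other rack slot, same shape and size as the scraper; to be left in its slot.
- seedling: Bystander (loose), not to be moved: black pot with a green seedling, 60 mm across, about 75 mm high; origin at the underside.
- jar: Bystander (loose), not to be moved: amber jar, 60 mm across, 85 mm high; origin at the underside.
- bottle: Bystander (loose), not to be moved: white bottle with blue cap, 56 mm across, 130 mm high; origin at the underside.
- tape: Bystander (loose), not to be moved: orange ring (roll), 90 mm across, 22 mm high; origin at the underside.
- driver: Bystander (loose), not to be moved: screwdriver with orange handle lying along its x; origin at the underside.
Mind the look-alikes: they are no part of the job. Leave any yellow look-alike of the part that bears scraper_mid alone.

How it is judged:
By the outcome, as a careful person would: the job done as asked, in the order asked, and still so for the second after the job is handed in, with the robot touching nothing.
It also fails if it takes over 72 s, if anything falls off the work surface, if the arm or the gripper's body presses on something with over 40 N, if the wrist force passes 120 N, or if a joint passes its speed limit or range.

## Working session

There is one attempt and no reset: what is moved stays moved. The work goes in short steps, Python scripts to look and compute and a shell command to move; the robot and the scene stay as the last step left them, time stands still between calls to the robot, and variables do not carry over. Pictures are saved under pics/ and viewed, at most 10 in all, crops included, and the job is handed in when it is done.

```bash
mkdir -p pics; ls
cat > h.py <<'E'
import numpy as np, cv2
from rig import *
def cam(n):
    im,d=camera(n); i=camera_info(n); return im,d,i
def cloud(d,i):
    K=np.array(i["camera_matrix"]); R=cv2.Rodrigues(np.array(i["rvec"],float))[0]; t=np.array(i["tvec"],float).ravel()
    v,u=np.indices(d.shape); P=np.stack([(u-K[0,2])/K[0,0]*d,(v-K[1,2])/K[1,1]*d,d],-1)
    W=(P-t)@R; W[d==0]=np.nan; return W
E
python3 - <<'E'
from h import *
for n in("top","side"):
    im,d,i=cam(n); np.savez(f"{n}0.npz",im=im,W=cloud(d,i)); 
    cv2.imwrite(f"pics/{n}0.png",cv2.resize(im,(800,600)))
    print(n,i)
print(sense())
E
```

```text
pics
top {'camera_matrix': array([[406.18000789,   0.        , 256.74523329],
       [  0.        , 406.18000789, 188.34567559],
       [  0.        ,   0.        ,   1.        ]]), 'rvec': array([ 2.01523233, -2.21414788,  0.22054242]), 'tvec': array([0.09156568, 0.5546939 , 1.17551968])}
side {'camera_matrix': array([[374.56684755,   0.        , 251.30578241],
       [  0.        , 374.56684755, 186.3494709 ],
       [  0.        ,   0.        ,   1.        ]]), 'rvec': array([ 2.11430914, -0.81549153,  0.41419367]), 'tvec': array([-0.37054629,  0.32097311,  0.76668943])}
{'time_s': 0.1, 'joint_positions': array([-1.41521208,  0.41181839, -0.01270661,  1.59696237,  0.00557829,
        1.1342763 , -0.0821865 ]), 'joint_vel': array([-0.00025162, -0.00160127, -0.00075145, -0.00045664,  0.00020957,
       -0.00027726,  0.00184303]), 'joint_efforts': array([ 2.64084738e-03, -6.01819611e+01,  6.84225652e-01, -3.00092268e+01,
        1.40244083e-02,  6.27317306e-03, -8.67024340e-06]), 'eef_pos': array([0.13862894, 0.60893708, 0.20063732]), 'orientation': array([-3.83098018e-05,  1.11647048e-01,  9.93747667e-01, -7.13548929e-04]), 'contact_force': array([-0.07298013,  0.5173697 , -0.11786299]), 'moment': array([ 0.01713086,  0.05969491, -0.00227456]), 'grasp_force': 0.0, 'gripper_width': 0.997954505072053}
```

View pics/top0.png

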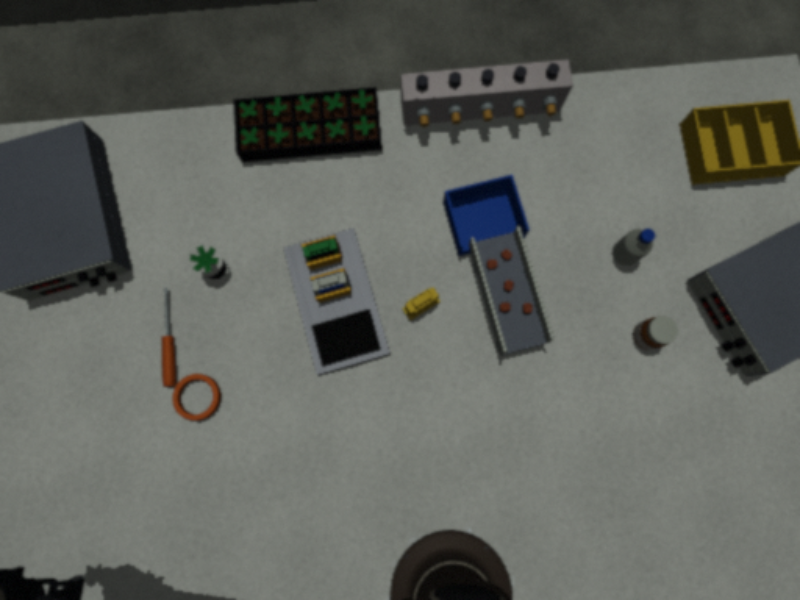

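View pics/side0.png

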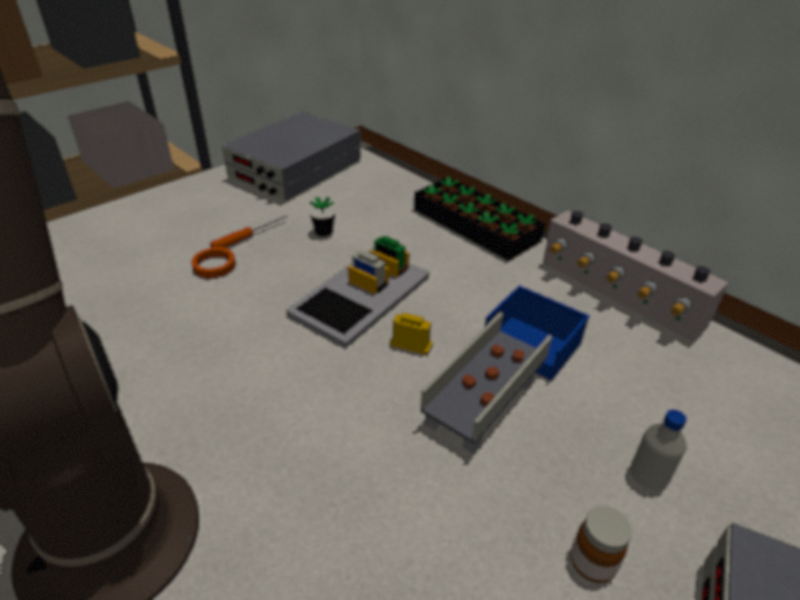

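Candidates in the top view (800x600 scale): white scraper at (330,285) in the small rack on the slab, green brush at (322,250), yellow look-alike at (422,302), and a large yellow tray at (745,140). By the description I choose the white block with blue grips at (330,285), on the slot nearer the pad. Next I crop to check it and measure.

Run:
```python
from h import *
T=np.load("top0.npz");S=np.load("side0.npz")
a=cv2.resize(T["im"][140:245,175:355],None,fx=4.4,fy=4.4,interpolation=cv2.INTER_CUBIC)[:, :400]
b=cv2.resize(S["im"][140:225,180:285],(400,a.shape[0]),interpolation=cv2.INTER_CUBIC)
c=np.hstack([a,b]);cv2.imwrite("pics/crop0.png",np.clip(c*1.6,0,255).astype(np.uint8))
def rect(m,W,name):
    P=W[m][:,:2].astype(np.float32)
    r=cv2.minAreaRect(P*1000); 
    print(name,len(P),"c",np.round(r[0],1),"size",np.round(r[1],1),"ang",round(r[2],2),"medz",np.round(np.median(W[m][:,2])*1000,1),"mean",np.round(P.mean(0)*1000,1))
for n,D in(("top",T),("side",S)):
    W=D["W"];im=D["im"].astype(int);hsv=cv2.cvtColor(D["im"],cv2.COLOR_BGR2HSV).astype(int)
    z=W[...,2];V=hsv[...,2];H=hsv[...,0];Sa=hsv[...,1]
    v,u=np.indices(z.shape)
    print(n,"table z",np.nanmedian(z[(z<.02)]))
    if n=="top": reg=(u>180)&(u<252)&(v>140)&(v<245); ch=(u>280)&(u<360)&(v>105)&(v<235)
    else: reg=(u>180)&(u<280)&(v>145)&(v<225); ch=(u>265)&(u<380)&(v>180)&(v<285)
    def big(m):
        k,l,s,_=cv2.connectedComponentsWithStats(m.astype(np.uint8));return l==1+np.argmax(s[1:,4])
    rect(big(reg&(V<45)&(z>.01)&(z<.03)),W,"pad")
    rect(big(reg&(z>.006)),W,"slab+")
    rect(reg&(z>.068)&(H>40)&(H<85)&(Sa>100),W,"brush>68")
    rect(reg&(z>.080)&(Sa<70),W,"scr>80")
    rect(reg&(z>.062)&~((H>40)&(H<85)&(Sa>100)),W,"scr>62")
    rect(big(reg&(z>.045)),W,"rack>45")
    rect(big(ch&(z>.038)&(z<.052)),W,"plate")
    rect(big(ch&(z>.06)&(Sa<80)),W,"lip")
    rect(big(ch&(z>.03)&((H<100))),W,"channel")
    rect(big(ch&(H>105)&(H<130)&(Sa>150)),W,"bin")
    m=ch&((H<12)|(H>170))&(Sa>100)&(z>.03)
    k,l,s,_=cv2.connectedComponentsWithStats(m.astype(np.uint8))
    for j in range(1,k):
        if s[j,4]>4: print(" chip",s[j,4],np.round(np.nanmean(W[l==j],0)*1000,1))
```

```text
top table z -0.0013459027584903785
pad 981 c [493.4 156.3] size [ 82.4 116.5] ang 10.6 medz 19.0 mean [493.3 156.3]
slab+ 4047 c [571.7 173.5] size [271.3 152.9] ang 10.77 medz 18.5 mean [565.9 170.7]
brush>68 170 c [664.  188.4] size [24.5 62.9] ang 11.33 medz 78.9 mean [662.1 187.8]
scr>80 79 c [595.4 176.1] size [19.1 47. ] ang 11.74 medz 85.7 mean [595.3 176.8]
scr>62 233 c [628.7 183. ] size [114.9  65.8] ang 10.94 medz 76.9 mean [602.8 179.1]
rack>45 334 c [595.8 177.3] size [48.  69.6] ang 9.37 medz 73.8 mean [592.5 175.7]
plate 1745 c [ 549.3 -171.7] size [229.9  85. ] ang 9.04 medz 44.4 mean [ 545.2 -175. ]
lip 296 c [ 554.9 -215. ] size [227.2   8.6] ang 9.32 medz 81.6 mean [ 553.5 -213.9]
channel 435 c [ 540.9 -129.7] size [226.3  18.9] ang 9.13 medz 68.5 mean [ 533.7 -126.6]
bin 1619 c [nan nan] size [0. 0.] ang 0.0 medz nan mean [nan nan]
 chip 27 [ 621.6 -172.9   57.9]
 chip 30 [ 605.  -142.4   58.1]
 chip 27 [ 559.3 -169.2   58.1]
 chip 31 [ 517.6 -156.3   57.6]
 chip 30 [ 511.6 -199.3   57.5]
side table z -0.0010007351887230823
pad 658 c [491.6 154.8] size [ 80.  115.
[... 266 characters left out ...]
dz 86.5 mean [601.  172.6]
scr>62 326 c [585.9 115.6] size [269.5 106.5] ang 55.47 medz 72.4 mean [590.4 128.2]
rack>45 656 c [628.6 179.7] size [119.3  69.4] ang 11.16 medz 66.4 mean [620.8 171.7]
plate 2018 c [ 548.4 -174.4] size [232.2  97.5] ang 8.24 medz 44.8 mean [ 530.3 -171.2]
lip 467 c [ 554.9 -124.3] size [258.2  19.9] ang 12.55 medz 77.9 mean [ 529.2 -130.5]
channel 861 c [ 550.4 -198.5] size [229.   50.4] ang 10.49 medz 60.4 mean [ 542.4 -215.4]
bin 1677 c [ 708.9 -147.7] size [121.7 137.9] ang 9.39 medz nan mean [nan nan]
 chip 44 [ 602.  -146.6   56.6]
 chip 43 [ 617.8 -177.3   56.7]
 chip 53 [ 556.  -173.8   56.4]
 chip 52 [ 514.3 -161.    56.5]
 chip 46 [ 508.5 -202.6   57.1]
```

View pics/crop0.png

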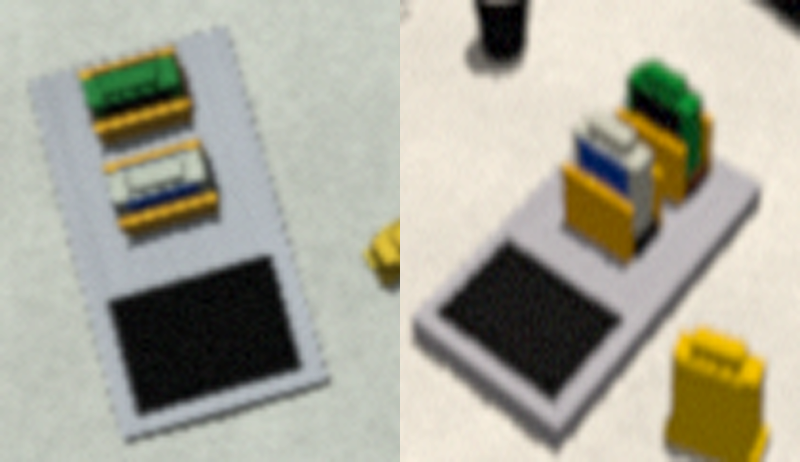

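The crop confirms it: the white block with a blue grip, in the slot nearer the pad, centred near crop pixel (165,185), with the green brush behind it at (135,95). I move above it now.

```bash
cat >> h.py <<'E'
def go(x,y,z,head):
    "print remaining shift in tool axes (m) and the turn (rad) to TCP x,y,z with tool y at heading head (deg)"
    from scipy.spatial.transform import Rotation as Ro
    s=sense();q=s["orientation"];R=Ro.from_quat([q[1],q[2],q[3],q[0]]).as_matrix()
    d=R.T@(np.array([x,y,z])-s["eef_pos"]);h=np.degrees(np.arctan2(R[1,1],R[0,1]))
    e=(h-head+90)%180-90
    print("t",round(s["time_s"],2),"pos",np.round(s["eef_pos"],4),"head",round(h,2),"tilt",np.round(R[2],3),"shift",np.round(d,4),"turn",round(np.radians(e),4),"F",np.round(s["contact_force"],1),"gw",round(s["gripper_width"],3),"gf",s["grasp_force"],"j7",round(s["joint_positions"][6],2))
E
R='[[[-0.0301,-0.0179,0,0],[-0.0301,-0.0179,0,0],[-0.0301,-0.0179,0,0],[-0.0301,-0.0179,0,0],[-0.0301,-0.0179,0,0]]]'
python3 -m crank '[[[-0.0301,-0.0179,0,0],[-0.0301,-0.0179,0,0],[-0.0301,-0.0179,0,0],[-0.0301,-0.0179,0,0],[-0.0301,-0.0179,0,0]]]' 0
python3 -m crank '[[[-0.0301,-0.0179,0,0],[-0.0301,-0.0179,0,0],[-0.0301,-0.0179,0,0],[-0.0301,-0.0179,0,0],[-0.0301,-0.0179,0,0]]]'
python3 -m crank '[[[-0.0301,-0.0179,0,0],[-0.0301,-0.0179,0,0],[-0.0301,-0.0179,0,0],[-0.0301,-0.0179,0,0],[-0.0301,-0.0179,0,0]]]'
python3 -m crank '[[[-0.0301,-0.0179,0,0],[-0.0301,-0.0179,0,0],[-0.0301,-0.0179,0,0],[0,0,0,0]]]'
python3 -c "
from h import *
go(.5956,.1752,.2,100.8)"
```

```text
time_s: 0.52
eef_pos: [0.2664, 0.4872, 0.201]
orientation: [-0.0, 0.112, 0.994, -0.0]
contact_force: [-0.0, 0.7, -0.1]
gripper_width: 1.003
grasp_force: 0.0
time_s: 0.93
eef_pos: [0.3933, 0.3665, 0.2012]
orientation: [-0.0, 0.112, 0.994, -0.0]
contact_force: [1.0, 0.2, 0.2]
gripper_width: 1.001
grasp_force: 0.0
time_s: 1.35
eef_pos: [0.5202, 0.246, 0.2012]
orientation: [-0.0, 0.112, 0.994, -0.0]
contact_force: [0.5, -0.2, 0.1]
gripper_width: 1.002
grasp_force: 0.0
time_s: 1.68
eef_pos: [0.5998, 0.1672, 0.201]
orientation: [0.001, 0.116, 0.993, -0.002]
contact_force: [-0.5, -0.9, 0.2]
gripper_width: 1.005
grasp_force: 0.0
t 1.68 pos [0.5998 0.1672 0.201 ] head 76.68 tilt [-0.003 -0.004 -1.   ] shift [0.006  0.0069 0.0009] turn -0.421 F [-0.5 -0.9  0.2] gw 1.005 gf 0.0 j7 1.08
```

```bash
python3 -m crank '[[[0,0,0,-0.105],[0,0,0,-0.105],[0,0,0,-0.105],[0,0,0,-0.1],[0,0,0,0]]]' >/dev/null
python3 -c "
from h import *
go(.5956,.1752,.12,100.8)
for n in ('top','side'):
    im,d,i=cam(n);W=cloud(d,i);np.savez(n+'1.npz',im=im,W=W);cv2.imwrite('pics/%s1.png'%n,im)
    R=cv2.Rodrigues(i['rvec'])[0]
    p,_=cv2.projectPoints(np.array([sense()['eef_pos']]),i['rvec'],i['tvec'],i['camera_matrix'],None);print(n,p.ravel())
a=cv2.imread('pics/top1.png')[120:240,160:320];b=cv2.imread('pics/side1.png')[70:190,160:320]
cv2.imwrite('pics/c1.png',np.clip(1.5*cv2.resize(np.hstack([a,b]),(800,300),interpolation=2),0,255).astype(np.uint8))
"
```

```text
t 2.1 pos [0.5951 0.175  0.201 ] head 101.2 tilt [ 0.001  0.    -1.   ] shift [-0.0006  0.0001  0.081 ] turn 0.007 F [0.3 0.8 0.3] gw 1.001 gf 0.0 j7 1.46
top [205.1820968  169.80387257]
side [234.53324863 129.60942008]
```

View pics/c1.png

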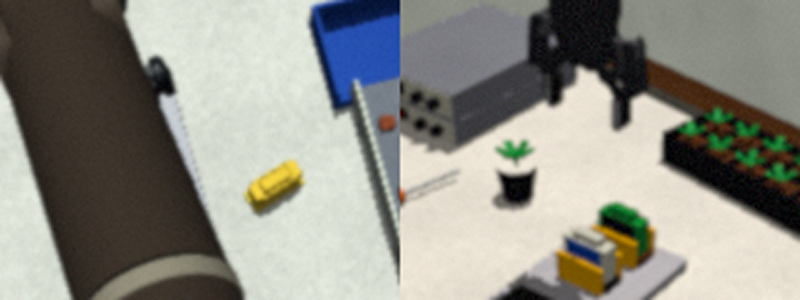

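```bash
python3 -m crank '[[[0,0,0.03,0.007],[0,0,0.03,0],[0,0,0.03,0],[0,0,0.03,0],[0,0,0,0]]]' | tail -4
python3 -c "
from h import *
go(.5956,.1752,.04,100.8)
im,d,i=cam('side');W=cloud(d,i);np.savez('side2.npz',im=im,W=W)
cv2.imwrite('pics/c2.png',np.clip(1.6*cv2.resize(im[110:210,180:310],(780,600),interpolation=2),0,255).astype(np.uint8))
"
```

```text
orientation: [-0.005, -0.091, 0.996, -0.001]
contact_force: [-0.7, -0.8, -1.0]
gripper_width: 1.002
grasp_force: 0.0
t 2.62 pos [0.5913 0.174  0.0755] head 100.41 tilt [ 0.01  -0.002 -1.   ] shift [-0.0048  0.0005  0.0354] turn -0.0068 F [-0.7 -0.8 -1. ] gw 1.002 gf 0.0 j7 1.47
```

View pics/c2.png

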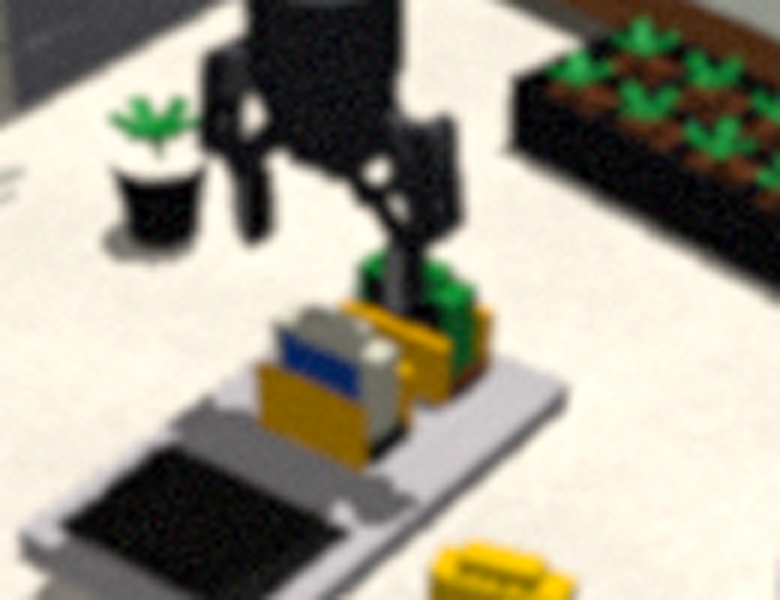

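```bash
python3 -c "
from h import *
D=np.load('side2.npz');W=D['W'];im=D['im'];i=camera_info('side')
go(.5956,.1752,.04,100.8)
for z in(.0755,.0885):
  for s in(-1,0,1):
    h=np.radians(100.4);P=sense()['eef_pos'].copy();P[2]=z;P[:2]+=s*.05*np.array([np.cos(h),np.sin(h)])
    print(z,s,cv2.projectPoints(P[None],i['rvec'],i['tvec'],i['camera_matrix'],None)[0].ravel())
for u,v in((222,146),(222,142),(247,156),(247,158),(246,150),(237,165),(243,170)): print(u,v,np.round(W[v,u]*1000,1),im[v,u])
m=(im.max(2)<45)&(W[...,2]>.085)&(W[...,2]<.13)&(abs(W[...,0]-.6)<.12)&(abs(W[...,1]-.17)<.1)
P=W[m]
for lo in(.085,.095,.105,.115):
  q=P[(P[:,2]>lo)&(P[:,2]<lo+.01)];print(lo,len(q))
  for sg in(0,1):
    k=q[(q[:,1]>.175)==sg]
    if len(k): print(np.round(k.mean(0)*1000,1),np.round(k.min(0)*1000,1),np.round(k.max(0)*1000,1))
"
```

```text
t 2.67 pos [0.593  0.1744 0.0786] head 100.43 tilt [ 0.006 -0.001 -1.   ] shift [-0.0029  0.0004  0.0386] turn -0.0065 F [0.3 0.8 0.1] gw 0.999 gf 0.0 j7 1.47
0.0755 -1 [247.75583081 172.21490751]
0.0755 0 [234.72259217 166.28727281]
0.0755 1 [222.21500115 160.5987074 ]
0.0885 -1 [247.78428073 168.65001798]
0.0885 0 [234.65839822 162.75440224]
0.0885 1 [222.06556291 157.09820975]
222 146 [578.8 214.8 134.8] [0 2 2]
222 142 [578.8 214.  149. ] [7 4 5]
247 156 [592.5 118.5 140.6] [23 19 22]
247 158 [594.9 121.1 131.4] [25 21 23]
246 150 [590.3 120.4 160.8] [19 18 19]
237 165 [591.3 161.5  87.7] [63 69 70]
243 170 [598.9 143.1  75.5] [88 97 98]
0.085 0
0.095 0
0.105 0
0.115 5
[594.3 123.6 121.8] [589.8 120.6 118.8] [598.4 128.3 123.3]
[577.9 214.3 124.8] [577.9 214.3 124.8] [577.9 214.3 124.8]
```

```bash
python3 -c "
from h import *
im,d,i=cam('side');W=cloud(d,i)
go(.5956,.1752,.04,100.8)
print(sense()['joint_positions'],i['rvec'])
g=cv2.cvtColor(im,6)
m=(g<45)&(W[...,2]>.06)&(abs(W[...,0]-.6)<.12)&(abs(W[...,1]-.17)<.1)
for v in range(140,176,2): print(v,''.join('#' if m[v,u] else '.' for u in range(205,265)), np.round(np.nanmin(W[v,205:265][m[v,205:265]][:,2],initial=9)*1000))
cv2.imwrite('pics/c3.png',np.clip(1.6*cv2.resize(im[110:210,180:310],(780,600),interpolation=2),0,255).astype(np.uint8))
"
```

```text
t 2.72 pos [0.5949 0.1749 0.081 ] head 100.45 tilt [ 0.002 -0.001 -1.   ] shift [-0.0008  0.0002  0.041 ] turn -0.0061 F [0.3 0.2 1.2] gw 0.997 gf 0.0 j7 1.47
[-0.46955923  0.5260253   0.1463693   1.73431218 -0.09404119  0.8903984
  1.46983871] [ 2.11430914 -0.81549153  0.41419367]
140 ................####...............################......... 150.0
142 ...............#####.................###...########......... 144.0
144 ................####...................##...########........ 139.0
146 ................####....................###########......... 131.0
148 .................#......................########............ 130.0
150 .........................................#####.............. 157.0
152 .........................................#####.............. 149.0
154 ......................................##..#####............. 78.0
156 ....................................####..#######........... 73.0
158 ....................................####..######............ 64.0
160 ......................................###########...#....... 61.0
162 ..........................................############...... 60.0
164 ...............................................######....... 60.0
166 ......................##.................................... 73.0
168 ......................#######............................... 63.0
170 ........................#########........................... 61.0
172 ............................#######......................... 61.0
174 .................................##......................... 62.0
```

View pics/c3.png

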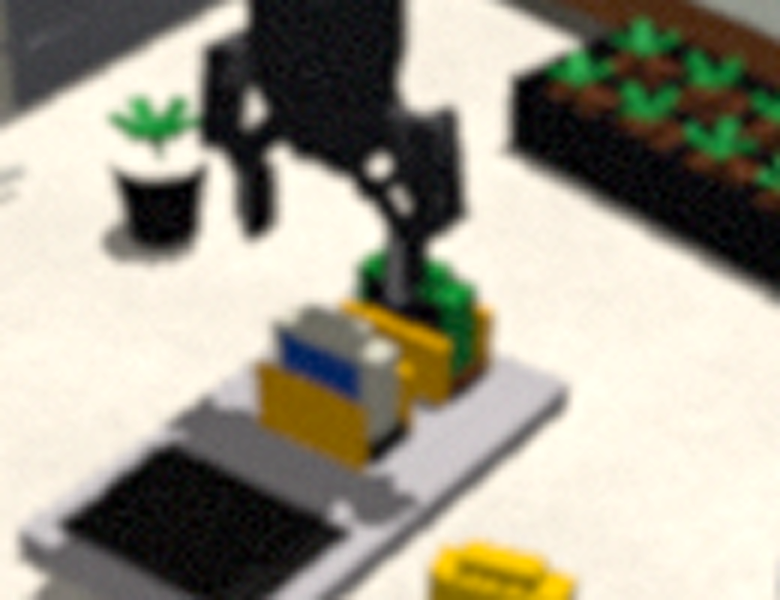

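```bash
python3 -m crank '[[[0,0,0.015,-0.006],[0,0,0.015,0],[0,0,0,0],[0,0,0,0]]]' | tail -4
python3 -c "
from h import *
im,d,i=cam('side');W=cloud(d,i)
go(.5956,.1752,.04,100.8)
for u,v in((223,148),(223,152),(223,154),(223,156),(223,158),(247,162),(247,164),(247,166),(247,168),(247,170)): print(u,v,np.round(W[v,u]*1000),im[v,u])
a=im[130:200,205:275]
cv2.imwrite('pics/c4.png',np.clip(2*cv2.resize(a,(600,600),interpolation=2),0,255).astype(np.uint8))
"
```

```text
orientation: [0.001, -0.095, 0.996, 0.0]
contact_force: [-0.2, -0.6, -0.6]
gripper_width: 1.003
grasp_force: 0.0
t 3.1 pos [0.5967 0.1754 0.0535] head 100.86 tilt [-0.002  0.    -1.   ] shift [0.0012 0.     0.0135] turn 0.001 F [1.2 0.4 0.1] gw 1.0 gf 0.0 j7 1.48
223 148 [583. 216. 125.] [8 4 6]
223 152 [581. 214. 113.] [11 11 10]
223 154 [580. 213. 107.] [14 13 14]
223 156 [581. 214.  99.] [89 95 98]
223 158 [664. 322.   1.] [140 149 155]
247 162 [597. 123. 116.] [34 32 34]
247 164 [599. 125. 107.] [35 31 31]
247 166 [598. 124. 101.] [40 50 59]
247 168 [645. 176.  44.] [21 63 84]
247 170 [644. 174.  38.] [  5  81 108]
```

View pics/c4.png

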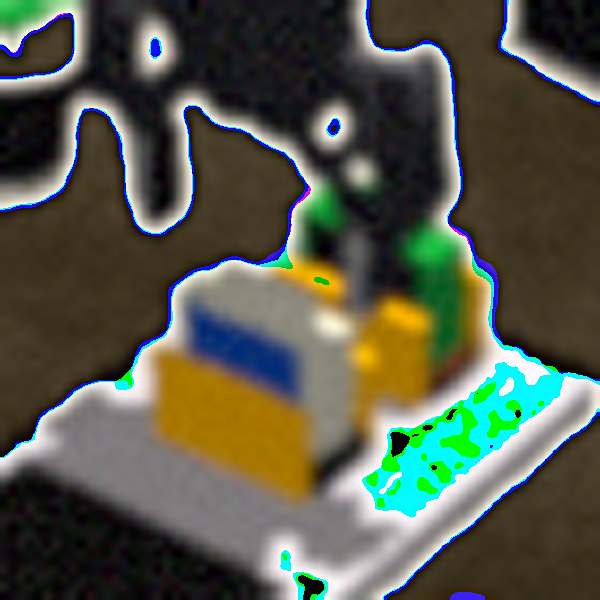

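```bash
python3 -m crank '[[[0,0,0.013,0],[0,0,0.013,0],[0,0,0,0],[0,0,0,0]]]' | tail -4
python3 -c "
from h import *
im,d,i=cam('side');W=cloud(d,i)
go(.5956,.1752,.028,100.8)
for v in range(150,180,2): print(v,*[(u,np.round(W[v,u]*1000).tolist(),int(im[v,u].max())) for u in(222,224,245,247)])
np.savez('side5.npz',im=im,W=W)
"
```

```text
orientation: [-0.001, -0.095, 0.995, -0.0]
contact_force: [0.0, -0.4, 0.3]
gripper_width: 0.999
grasp_force: 0.0
t 3.48 pos [0.5952 0.1749 0.025 ] head 100.89 tilt [ 0.001 -0.    -1.   ] shift [-0.0005  0.0002 -0.003 ] turn 0.0016 F [ 0.9 -1.1 -0.3] gw 1.002 gf 0.0 j7 1.49
150 (222, [569.0, 203.0, 130.0], 10) (224, [572.0, 197.0, 132.0], 31) (245, [611.0, 148.0, 139.0], 13) (247, [613.0, 141.0, 141.0], 22)
152 (222, [576.0, 212.0, 116.0], 11) (224, [587.0, 217.0, 109.0], 30) (245, [612.0, 149.0, 131.0], 36) (247, [612.0, 140.0, 135.0], 21)
154 (222, [578.0, 216.0, 106.0], 25) (224, [586.0, 216.0, 103.0], 12) (245, [605.0, 141.0, 131.0], 20) (247, [608.0, 136.0, 132.0], 23)
156 (222, [574.0, 211.0, 103.0], 22) (224, [585.0, 215.0, 96.0], 11) (245, [595.0, 130.0, 134.0], 12) (247, [608.0, 136.0, 125.0], 13)
158 (222, [577.0, 215.0, 93.0], 26) (224, [586.0, 216.0, 88.0], 6) (245, [593.0, 127.0, 129.0], 16) (247, [610.0, 137.0, 117.0], 14)
160 (222, [576.0, 214.0, 86.0], 29) (224, [584.0, 214.0, 82.0], 5) (245, [593.0, 128.0, 122.0], 12) (247, [651.0, 183.0, 68.0], 18)
162 (222, [577.0, 
[... 477 characters left out ...]
94.0], 52) (247, [nan, nan, nan], 32)
170 (222, [602.0, 251.0, 16.0], 122) (224, [573.0, 202.0, 57.0], 99) (245, [593.0, 127.0, 87.0], 48) (247, [597.0, 123.0, 87.0], 33)
172 (222, [593.0, 239.0, 19.0], 106) (224, [569.0, 198.0, 53.0], 83) (245, [592.0, 126.0, 81.0], 50) (247, [596.0, 122.0, 80.0], 30)
174 (222, [587.0, 231.0, 18.0], 108) (224, [569.0, 197.0, 46.0], 82) (245, [593.0, 127.0, 73.0], 56) (247, [598.0, 124.0, 71.0], 54)
176 (222, [579.0, 222.0, 19.0], 91) (224, [566.0, 195.0, 41.0], 86) (245, [606.0, 141.0, 51.0], 69) (247, [617.0, 145.0, 43.0], 81)
178 (222, [575.0, 216.0, 17.0], 72) (224, [568.0, 197.0, 31.0], 88) (245, [609.0, 145.0, 40.0], 71) (247, [617.0, 144.0, 36.0], 84)
```

```bash
python3 -m crank '[[[0,0,0.008,0],[0,0,0.007,0],[0,0,0,0],[0,0,0,0]]]' | tail -4
python3 -c "
from h import *
im,d,i=cam('side');W=cloud(d,i)
go(.5956,.1752,.0,100.8)
for v in range(160,184,2): print(v,*[(u,np.round(W[v,u]*1000).tolist(),int(im[v,u].max())) for u in(222,224,245,247)])
cv2.imwrite('pics/c5.png',cv2.convertScaleAbs(cv2.resize(im[130:200,205:275],(600,600),interpolation=2),alpha=1.4))
"
```

```text
orientation: [-0.001, -0.095, 0.995, -0.0]
contact_force: [0.5, 0.4, 0.3]
gripper_width: 1.0
grasp_force: 0.0
t 3.87 pos [0.5954 0.1749 0.0101] head 100.9 tilt [ 0.001 -0.    -1.   ] shift [-0.0003  0.0002  0.0101] turn 0.0017 F [ 0.2 -0.3 -0.1] gw 1.0 gf 0.0 j7 1.49
160 (222, [575.0, 213.0, 87.0], 26) (224, [587.0, 218.0, 79.0], 11) (245, [595.0, 130.0, 120.0], 10) (247, [604.0, 131.0, 116.0], 19)
162 (222, [576.0, 214.0, 79.0], 28) (224, [584.0, 215.0, 74.0], 12) (245, [595.0, 130.0, 113.0], 14) (247, [610.0, 137.0, 103.0], 15)
164 (222, [576.0, 215.0, 71.0], 30) (224, [582.0, 213.0, 69.0], 26) (245, [589.0, 123.0, 112.0], 16) (247, [647.0, 178.0, 57.0], 26)
166 (222, [577.0, 216.0, 62.0], 49) (224, [583.0, 215.0, 60.0], 27) (245, [590.0, 125.0, 104.0], 23) (247, [595.0, 121.0, 103.0], 11)
168 (222, [575.0, 215.0, 56.0], 109) (224, [583.0, 215.0, 52.0], 94) (245, [592.0, 126.0, 95.0], 37) (247, [594.0, 120.0, 98.0], 17)
170 (222, [602.0, 250.0, 17.0], 125) (224, [574.0, 204.0, 55.0], 101) (245, [592.0, 127.0, 87.0], 47) (247, [597.0, 123.0, 88.0], 30)
172 (222, [597.0, 244.0, 15.0], 106) (224, [568.0, 197.0, 54.0], 85) (245, [594.0, 128.0, 79.0], 50) (247, [599.0, 125.0, 78.0], 33)
174 (222, [588.0, 233.0, 17.0], 110) (224, [568.0, 197.0, 46.0], 86) (245, [593.0, 127.0, 72.0], 52) (247, [600.0, 126.0, 70.0], 34)
176 (222, [580.0, 223.0, 18.0], 80) (224, [568.0, 197.0, 38.0], 85) (245, [593.0, 127.0, 65.0], 48) (247, [596.0, 121.0, 67.0], 33)
178 (222, [575.0, 217.0, 16.0], 72) (224, [568.0, 197.0, 31.0], 86) (245, [592.0, 126.0, 59.0], 53) (247, [597.0, 123.0, 57.0], 60)
180 (222, [566.0, 205.0, 19.0], 69) (224, [568.0, 197.0, 23.0], 83) (245, [608.0, 144.0, 33.0], 54) (247, [615.0, 143.0, 30.0], 61)
182 (222, [560.0, 199.0, 18.0], 64) (224, [567.0, 197.0, 16.0], 64) (245, [605.0, 140.0, 29.0], 18) (247, [614.0, 141.0, 24.0], 55)
```

View pics/c5.png

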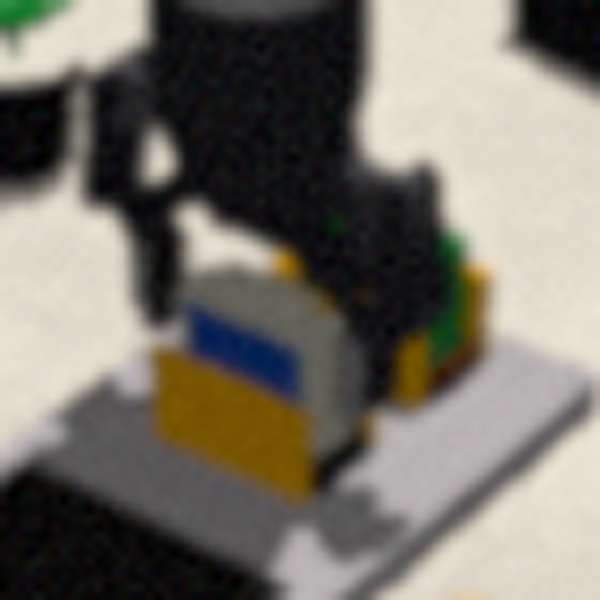

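```bash
python3 -m crank '[[[0,0,0.004,0],[0,0,0.004,0],[0,0,0,0],[0,0,0,0]]]' | tail -3
python3 -m crank '[[[0,0,0,0],[0,0,0,0],[0,0,0,0],[0,0,0,0],[0,0,0,0]]]' 255 | tail -3
python3 -m crank '[[[0,0,0,0],[0,0,0,0],[0,0,0,0]]]' | tail -3
python3 -c "
from h import *
go(.5956,.1752,.0,100.8)"
```

```text
contact_force: [0.6, 0.2, -0.2]
gripper_width: 1.0
grasp_force: 0.0
contact_force: [0.3, -0.4, 2.7]
gripper_width: 0.767
grasp_force: 67.2
contact_force: [0.3, 0.2, 4.9]
gripper_width: 0.769
grasp_force: 67.2
t 4.87 pos [0.5959 0.1751 0.0028] head 100.9 tilt [-0.001  0.    -1.   ] shift [0.0003 0.0002 0.0028] turn 0.0017 F [0.3 0.2 4.9] gw 0.769 gf 67.18356728553772 j7 1.49
```

```bash
python3 -m crank '[[[0,0,-0.008,0],[0,0,-0.016,0],[0,0,-0.016,0],[0,0,-0.016,0],[0,0,-0.012,0]]]' | tail -3
python3 -m crank '[[[0,0,0,0],[0,0,0,0]]]' | tail -3
python3 -c "
from h import *
go(.4928,.1552,.07,100.8)
im,d,i=cam('side');cv2.imwrite('pics/c6.png',cv2.convertScaleAbs(cv2.resize(im[110:230,180:300],(600,600),interpolation=2),alpha=1.4))
"
```

```text
contact_force: [-0.8, -0.3, -1.7]
gripper_width: 0.763
grasp_force: 67.2
contact_force: [0.6, 0.7, -2.8]
gripper_width: 0.764
grasp_force: 67.3
t 5.45 pos [0.5955 0.1751 0.0707] head 100.91 tilt [-0.001  0.    -1.   ] shift [ 1.047e-01 -1.000e-04  6.000e-04] turn 0.0018 F [ 0.6  0.7 -2.8] gw 0.764 gf 67.26121544837952 j7 1.48
```

View pics/c6.png

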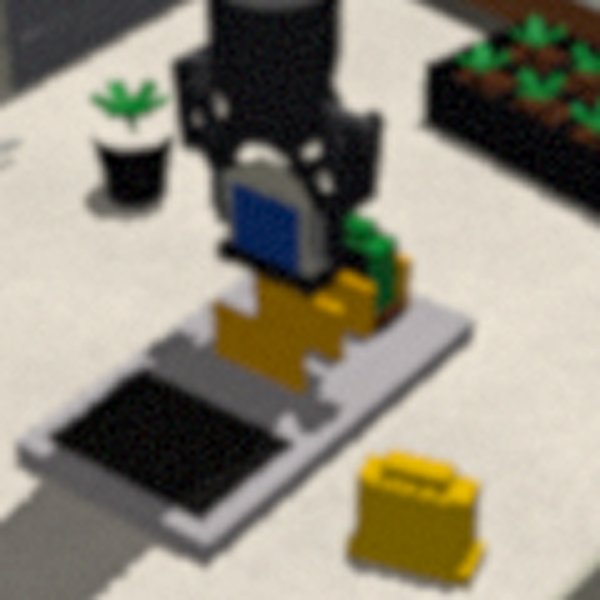

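Scraper is lifted upright (crop 270,220), clear of the rack walls. Carrying it to the pad.

```bash
python3 -m crank '[[[0.02,0,0,0],[0.03,0,0,0],[0.03,0,0,0],[0.0247,0,0,0],[0,0,0,0]]]' | tail -3
python3 -m crank '[[[0,0,0.02,0],[0,0,0.02,0],[0,0,0.014,0],[0,0,0.004,0],[0,0,0,0]]]' | tail -3
python3 -m crank '[[[0,0,0.002,0],[0,0,0.002,0],[0,0,0.001,0],[0,0,0,0]]]' | tail -3
python3 -c "
from h import *
go(.4928,.1552,.0048,100.8)"
```

```text
contact_force: [-0.9, 0.5, -2.2]
gripper_width: 0.764
grasp_force: 67.3
contact_force: [0.1, -0.2, -1.3]
gripper_width: 0.764
grasp_force: 67.4
contact_force: [0.5, -0.5, -2.5]
gripper_width: 0.762
grasp_force: 67.4
t 6.67 pos [0.493  0.1554 0.0077] head 100.9 tilt [-0.001  0.    -1.   ] shift [ 0.0002 -0.0001  0.0029] turn 0.0018 F [ 0.5 -0.5 -2.5] gw 0.762 gf 67.3863172531128 j7 1.45
```

```bash
python3 -m crank '[[[0,0,0.001,0],[0,0,0.001,0],[0,0,0,0]]]' | tail -3|head -1
python3 -m crank '[[[0,0,0.001,0],[0,0,0,0]]]' | tail -3|head -1
python3 -m crank '[[[0,0,0.001,0],[0,0,0,0],[0,0,0,0]]]' | tail -3|head -1
python3 -c "
from h import *
go(.4928,.1552,.0048,100.8)"
```

```text
contact_force: [-0.3, 0.7, -2.7]
contact_force: [-1.3, 0.2, 2.6]
contact_force: [-5.0, -1.5, 14.6]
t 7.33 pos [0.4929 0.1553 0.0047] head 100.9 tilt [-0.001  0.    -1.   ] shift [ 0.0001 -0.0001 -0.0001] turn 0.0017 F [-5.  -1.5 14.6] gw 0.769 gf 69.16841983795166 j7 1.45
```

```bash
python3 -m crank '[[[0,0,0,0],[0,0,0,0],[0,0,0,0],[0,0,0,0],[0,0,0,0]]]' 0| tail -3
python3 -m crank '[[[0,0,-0.01,0],[0,0,-0.02,0],[0,0,-0.02,0],[0,0,-0.02,0],[0,0,-0.02,0]]]' | tail -3
python3 -m crank '[[[0,0,0,0.12],[0,0,0,0.12],[0,0,0,0.12],[0,0,0,0.12],[0,0,0,0.12]]]' | tail -3
python3 -m crank '[[[0,0,0,0.12],[0,0,0,0.12],[0,0,0,0.12],[0,0,0,0.12],[0,0,0,0.12]]]' | tail -3
python3 -m crank '[[[0,0,0,0.12],[0,0,0,0.12],[0,0,0,0.12],[0,0,0,0.012],[0,0,0,0]]]' | tail -3
python3 -c "
from h import *
go(.4928,.1552,.04,10.8)
im,d,i=cam('side');W=cloud(d,i);z=W[...,2];hsv=cv2.cvtColor(im,40).astype(int)
m=(z>.035)&(z<.1)&(hsv[...,1]<80)&(hsv[...,2]>50)&(abs(W[...,0]-.4928)<.06)&(abs(W[...,1]-.1552)<.06)
print(m.sum(),np.nanmean(W[m],0),z[m].max());b=(hsv[...,0]>100)&(hsv[...,0]<130)&(hsv[...,1]>120)&(abs(W[...,0]-.49)<.06)&(abs(W[...,1]-.1552)<.06);P=W[b]
P=P[~np.isnan(P[:,0])];print(len(P),P.mean(0),np.percentile(P[:,2],[3,97]));r=cv2.minAreaRect((P[:,:2]*1000).astype('f4'));print(r)
"
```

```text
contact_force: [-1.2, -0.0, -0.0]
gripper_width: 1.002
grasp_force: 0.0
contact_force: [0.5, -0.3, 0.5]
gripper_width: 1.0
grasp_force: 0.0
contact_force: [0.2, 0.3, -0.4]
gripper_width: 1.002
grasp_force: 0.0
contact_force: [-1.0, 0.5, -0.4]
gripper_width: 1.0
grasp_force: 0.0
contact_force: [0.0, -0.5, 0.3]
gripper_width: 0.992
grasp_force: 0.0
t 9.42 pos [0.4926 0.1555 0.0938] head 11.0 tilt [ 0.  0. -1.] shift [-0.0003  0.0001  0.0538] turn 0.0035 F [ 0.  -0.5  0.3] gw 0.992 gf 0.0 j7 0.04
233 [0.49135852 0.1404655  0.07257031] 0.0918408842403352
178 [0.48140147 0.14928492 0.07916571] [0.03079431 0.26285292]
((485.4825439453125, 145.02175903320312), (59.330074310302734, 90.83293151855469), 74.34890747070312)
```

```bash
python3 -m crank '[[[0,0,0.02,0.003],[0,0,0.02,0],[0,0,0.02,0],[0,0,0.015,0],[0,0,0.01,0]]]' | tail -3
python3 -m crank '[[[0,0,0,0],[0,0,0,0]]]' | tail -3
python3 -m crank '[[[0,0,0,0],[0,0,0,0],[0,0,0,0],[0,0,0,0],[0,0,0,0]]]' 255| tail -3
python3 -m crank '[[[0,0,0,0],[0,0,0,0],[0,0,0,0],[0,0,0,0],[0,0,0,0]]]' | tail -3
python3 -c "
from h import *
go(.4928,.1552,.009,10.8)
im,d,i=cam('side');W=cloud(d,i);np.savez('grip.npz',im=im,W=W)
for v in range(165,215,2): print(v,*[(u,np.round(W[v,u]*1000).tolist(),im[v,u].tolist()) for u in(206,210,214,218,224)] if 0 else '')
" | head -1
```

```text
contact_force: [-1.1, -1.2, 0.2]
gripper_width: 1.004
grasp_force: 0.0
contact_force: [-0.7, -0.2, 0.7]
gripper_width: 0.996
grasp_force: 0.0
contact_force: [-4.2, -0.3, 15.0]
gripper_width: 0.302
grasp_force: 20.1
contact_force: [-1.4, -0.2, 6.4]
gripper_width: 0.295
grasp_force: 59.7
t 10.88 pos [0.4931 0.1555 0.009 ] head 10.67 tilt [ 0.001  0.001 -1.   ] shift [-0.0002 -0.0003 -0.    ] turn -0.0023 F [-1.4 -0.2  6.4] gw 0.295 gf 59.70525920391083 j7 0.12
```

```bash
python3 -m crank '[[[0,0,-0.01,0],[0,0,-0.022,0],[0,0,-0.025,0],[0,0,-0.028,0],[0,0,-0.025,0]]]' | tail -3
python3 -m crank '[[[-0.02,-0.005,0,0],[-0.0331,-0.0093,0,0],[-0.0331,-0.0093,0,0],[-0.0331,-0.0093,0,0],[-0.0331,-0.0093,0,0]]]' | tail -3
python3 -m crank '[[[-0.0331,-0.0093,0,0],[-0.0331,-0.0093,0,0],[-0.0331,-0.0093,0,0],[-0.0331,-0.0093,0,0],[-0.0331,-0.0093,0,0]]]' | tail -3
python3 -m crank '[[[-0.0131,-0.0043,0,0.027],[0,0,0,0],[0,0,0,0]]]' | tail -3
cat > m.py <<'E'
from h import *
go(.463,-.1868,.12,9.15)
im,d,i=cam('side');W=cloud(d,i);np.savez('hold.npz',im=im,W=W)
hsv=cv2.cvtColor(im,40).astype(int);z=W[...,2];p=sense()['eef_pos']
near=(np.hypot(W[...,0]-p[0],W[...,1]-p[1])<.07)
bl=near&(hsv[...,0]>100)&(hsv[...,0]<130)&(hsv[...,1]>120)&(z>.05);P=W[bl]
print('blue',len(P),P.mean(0) if len(P) else '', np.percentile(P[:,2],[5,95]) if len(P) else '')
wh=near&(hsv[...,1]<80)&(hsv[...,2]>50)&(z>.09)
if wh.any(): print('white',wh.sum(),W[wh].mean(0),W[wh].min(0),W[wh].max(0))
dk=near&(hsv[...,2]<40)&(z>.09)
if dk.any(): print('dark zmin',np.percentile(z[dk],[0,2,5]))
cv2.imwrite('pics/m.png',cv2.convertScaleAbs(cv2.resize(im[130:290,240:400],(600,600),interpolation=2),alpha=1.4))
E
python3 m.py
```

```text
contact_force: [0.6, 1.2, -1.4]
gripper_width: 0.3
grasp_force: 59.1
contact_force: [1.5, -0.9, -2.1]
gripper_width: 0.294
grasp_force: 59.3
contact_force: [0.7, -0.3, -2.3]
gripper_width: 0.292
grasp_force: 59.3
contact_force: [0.3, 0.2, -2.4]
gripper_width: 0.296
grasp_force: 59.2
t 12.43 pos [ 0.462  -0.1876  0.1185] head 8.98 tilt [ 0. -0. -1.] shift [ 0.0007  0.0011 -0.0015] turn -0.003 F [ 0.3  0.2 -2.4] gw 0.296 gf 59.240866899490356 j7 0.72
blue 169 [ 0.45164872 -0.19854659  0.17776043] [0.1417863  0.28018704]
white 1525 [ 0.44286668 -0.21294413  0.39935237] [ 0.393956   -0.25197024  0.12876318] [ 0.51285433 -0.15174218  0.61538371]
dark zmin [0.13026982 0.14231297 0.21443303]
```

View pics/m.png

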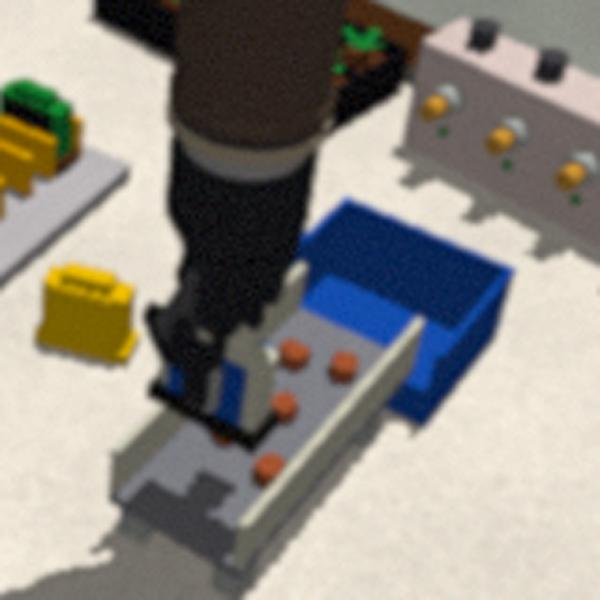

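The picture shows the scraper held upright above the channel's open end, foot from (150,390) to (262,445), with all five chips ahead of it. Next I check lateral alignment in numbers.

```bash
cat > al.py <<'E'
from h import *
a=np.radians(9.15);ex=np.array([np.cos(a),np.sin(a)]);ey=np.array([-np.sin(a),np.cos(a)]);c=np.array([.5489,-.173])
def ch(W): 
    q=W[...,:2]-c;return q@ex*1e3,q@ey*1e3,W[...,2]*1e3
def edges(n,f):
    D=np.load(f);X,Y,z=ch(D["W"])
    for lo,hi in((-110,-60),(-60,0),(0,60),(60,110)):
        m=(X>lo)&(X<hi)&(abs(Y)<65)
        t=m&(z>74)&(z<92)
        L=Y[t&(Y>0)];Rr=Y[t&(Y<0)];p=Y[m&(z>40)&(z<50)]
        pc=lambda v:np.round(np.percentile(v,[5,50,95]),1) if len(v)>5 else None
        print(n,lo,"L",pc(L),"R",pc(Rr),"plate",pc(p))
edges("top","top0.npz");edges("side","side0.npz")
D=np.load("hold.npz");X,Y,z=ch(D["W"]);hs=cv2.cvtColor(D["im"],40)
m=(abs(X+87)<40)&(abs(Y)<60)&(z>122)&(z<143)&(hs[...,2]<60)
print("foot",m.sum(),np.round(np.percentile(Y[m],[0,3,50,97,100]),1),np.round(np.percentile(X[m],[3,50,97]),1),np.round(np.percentile(z[m],[0,5,95])))
q=sense()["eef_pos"][:2]-c;print("tcp",q@ex,q@ey)
for D in("top0","side0"):
    W=np.load(D+".npz")["W"];X,Y,z=ch(W);m=(abs(Y)<35)&(z>40)&(z<50)&(abs(X)<150);print(D,"plate x",np.percentile(X[m],[.3,99.7]))
E
python3 al.py
```

```text
top -110 L [47.  51.  52.8] R [-45.  -41.  -38.9] plate [-36.4   0.4  36.7]
top -60 L [47.1 50.1 53. ] R [-44.8 -41.6 -39.2] plate [-38.    0.6  37.3]
top 0 L [46.8 50.6 52.6] R [-44.4 -41.5 -39.2] plate [-37.3  -1.2  37.6]
top 60 L [46.9 50.2 52.7] R [-45.  -41.4 -39.1] plate [-38.5  -0.   37.3]
side -110 L [43.5 45.5 49.4] R [-48.3 -47.  -42.7] plate [-38.2   4.5  42.6]
side -60 L [43.4 45.  50.1] R [-48.2 -46.7 -42.5] plate [-47.2   6.4  43.7]
side 0 L [43.4 44.7 48.4] R [-48.1 -46.5 -42.5] plate [-47.3   8.9  42.9]
side 60 L [43.1 44.4 48.2] R [-48.2 -46.9 -42.7] plate [-47.5   7.2  43.4]
foot 175 [-39.4 -38.8 -15.9  29.   32.6] [-104.8 -102.6  -79.5] [130. 131. 142.]
tcp -0.08757044174399646 0.0004923083881441495
top0 plate x [-113.72971928  115.16033041]
side0 plate x [-116.22698025  114.4248724 ]
```

```bash
python3 -m crank '[[[0.0037,0,0.01,0],[0,0,0.018,-0.003],[0,0,0.01,0],[0,0,0,0],[0,0,0,0]]]' | tail -3
python3 m.py|head -1; python3 al.py | grep -E "foot|tcp"
python3 -m crank '[[[0,0,0.006,0],[0,0,0.006,0],[0,0,0.006,0],[0,0,0.006,0],[0,0,0,0]]]' | tail -3
python3 -c "
from h import *
go(.463,-.1868,.034,9.15)"
```

```text
contact_force: [0.6, 0.2, -1.4]
gripper_width: 0.29
grasp_force: 59.2
t 12.9 pos [ 0.4614 -0.1827  0.0797] head 9.34 tilt [ 0.001 -0.002 -1.   ] shift [-0.0043  0.0008 -0.0403] turn 0.0034 F [ 0.6  0.2 -1.4] gw 0.29 gf 59.247334599494934 j7 0.76
foot 66 [-10.2  -9.5  -3.9   8.1   9.1] [-115.7 -111.3 -100.8] [122. 123. 142.]
tcp -0.08746235478510327 0.003793208812547017
contact_force: [-0.4, -0.5, -2.1]
gripper_width: 0.302
grasp_force: 59.2
t 13.37 pos [ 0.4611 -0.1833  0.0551] head 9.28 tilt [ 0.001 -0.002 -1.   ] shift [-0.0038  0.0013  0.0211] turn 0.0023 F [-0.4 -0.5 -2.1] gw 0.302 gf 59.247466921806335 j7 0.79
```

```bash
python3 -m crank '[[[0,0,0.007,0],[0,0,0.006,0],[0,0,0.004,0],[0,0,0,0],[0,0,0,0]]]' | tail -3|head -1
python3 -m crank '[[[0,0,0.0015,0],[0,0,0,0],[0,0,0,0]]]' | tail -3|head -1
python3 -m crank '[[[0,0,0.001,0],[0,0,0,0],[0,0,0,0]]]' | tail -3|head -1
python3 -c "
from h import *
go(.463,-.1868,.034,9.15)
im,d,i=cam('side');W=cloud(d,i);np.savez('hold.npz',im=im,W=W)"
python3 - <<'E'
import io,contextlib
with contextlib.redirect_stdout(io.StringIO()): from al import *
X,Y,z=ch(np.load("hold.npz")["W"]);hs=cv2.cvtColor(np.load("hold.npz")["im"],40)
m=(abs(X+95)<30)&(abs(Y)<42)&(z>46)&(z<59)&(hs[...,2]<45)
print("foot",m.sum(),np.percentile(Y[m],[0,3,97,100]),np.percentile(z[m],[0,5,95]),np.percentile(X[m],[5,95]))
E
```

```text
contact_force: [-0.2, -0.2, -2.0]
contact_force: [-0.0, -0.2, -0.5]
contact_force: [0.4, 0.4, -1.5]
t 14.28 pos [ 0.462  -0.1836  0.0369] head 9.28 tilt [ 0.  0. -1.] shift [-0.0033  0.0005  0.0029] turn 0.0023 F [ 0.4  0.4 -1.5] gw 0.296 gf 59.247280955314636 j7 0.82
foot 90 [-34.51935538 -32.4719539   34.32972664  37.20228054] [47.25740384 48.86832304 58.27434201] [-104.26796745 -100.86727696]
```

```bash
python3 -m crank '[[[-0.0008,0,0.001,0],[0,0,0.001,0.002],[0,0,0,0],[0,0,0,0]]]' | grep -E "eef|force"
python3 -m crank '[[[0,0,0.001,0],[0,0,0,0],[0,0,0,0]]]' | grep -E "eef|force"
```

```text
eef_pos: [0.462, -0.1844, 0.0348]
contact_force: [-0.3, 0.3, -0.7]
grasp_force: 59.2
eef_pos: [0.4621, -0.1845, 0.034]
contact_force: [0.3, 1.1, 0.8]
grasp_force: 59.3
```

```bash
python3 -m crank '[[[0,0.006,0,0],[0,0.01,0,0],[0,0.01,0,0],[0,0.01,0,0],[0,0.01,0,0]]]' | grep -E "eef|force"
python3 -m crank '[[[0,0.01,0,0],[0,0.01,0,0],[0,0.01,0,0],[0,0.01,0,0],[0,0.01,0,0]]]' | grep -E "eef|force"
python3 -c "
from h import *
go(.5489+.112*.9873,-.1692+.112*.159,.034,9.15)"
```

```text
eef_pos: [0.5085, -0.1769, 0.034]
contact_force: [-3.8, -1.7, 6.0]
grasp_force: 59.9
eef_pos: [0.5577, -0.1691, 0.034]
contact_force: [-4.8, -0.9, 6.6]
grasp_force: 60.0
t 15.75 pos [ 0.5577 -0.1691  0.034 ] head 9.18 tilt [-0. -0. -1.] shift [ 0.0012  0.1033 -0.    ] turn 0.0005 F [-4.8 -0.9  6.6] gw 0.299 gf 59.98949646949768 j7 0.74
```

```bash
python3 -m crank '[[[0,0.01,0,0],[0,0.01,0,0],[0,0.01,0,0],[0,0.01,0,0],[0,0.01,0,0]]]' | grep -E "eef|force"
python3 -m crank '[[[0,0.01,0,0],[0,0.01,0,0],[0,0.01,0,0],[0,0.01,0,0],[0,0.01,0,0]]]' | grep -E "eef|force"
python3 -m crank '[[[0,0.006,0,0],[0,0,0,0],[0,0,0,0],[0,0,0,0]]]' | grep -E "eef|force"
cat > chips.py <<'E'
import io,contextlib
with contextlib.redirect_stdout(io.StringIO()): from al import *
for n in("side","top"):
    im,d,i=cam(n);W=cloud(d,i);X,Y,z=ch(W);h=cv2.cvtColor(im,40)
    m=((h[...,0]<12)|(h[...,0]>170))&(h[...,1]>100)&(abs(Y)<75)&(X>-130)&(X<240)
    k,l,s,_=cv2.connectedComponentsWithStats(m.astype(np.uint8))
    for j in range(1,k):
        q=l==j
        if s[j,4]>3: print(n,s[j,4],np.round([np.nanmean(v[q]) for v in(X,Y,z)]))
q=sense()["eef_pos"][:2]-c;print("tcp",q@ex,q@ey,sense()["time_s"])
E
python3 chips.py
```

```text
eef_pos: [0.6071, -0.1611, 0.034]
contact_force: [-4.0, -0.4, 6.0]
grasp_force: 60.0
eef_pos: [0.6565, -0.153, 0.0341]
contact_force: [-3.8, -1.0, 6.0]
grasp_force: 60.2
eef_pos: [0.663, -0.1517, 0.0341]
contact_force: [2.3, 0.8, 2.2]
grasp_force: 59.8
side 4 [ 59. -10. 445.]
side 4 [ 90.  31. 317.]
tcp 0.11538028356953074 0.00289125800247068 17.0167
```

```bash
python3 -m crank '[[[0,0.006,0,0],[0,0,0,0],[0,-0.004,0,0],[0,0,-0.01,0],[0,0,-0.015,0]]]' | grep -E "eef|force"
python3 -m crank '[[[0,0,-0.02,0],[0,0,-0.02,0],[0,0,-0.02,0],[0,0,0,0]]]' | grep -E "eef|force"
python3 chips.py
```

```text
eef_pos: [0.6611, -0.1516, 0.0575]
contact_force: [-0.3, 0.2, -2.0]
grasp_force: 59.3
eef_pos: [0.6655, -0.153, 0.1243]
contact_force: [-0.3, 0.0, 0.5]
grasp_force: 59.3
side 4 [ 24.  36. 514.]
side 4 [ 87. -23. 419.]
side 18 [151.  49.  20.]
side 30 [153.  19.  17.]
top 14 [156.  52.  21.]
tcp 0.11668334331511238 0.0024530214352548514 17.8667
```

```bash
python3 -m crank '[[[0.02,-0.007,0,0],[0.0332,-0.0121,0,0],[0.0332,-0.0121,0,0],[0.0332,-0.0121,0,0],[0.0332,-0.0121,0,0]]]' | grep -E "eef|force"
python3 -m crank '[[[0.0332,-0.0121,0,0],[0.0332,-0.0121,0,0],[0.0332,-0.0121,0,0],[0.0332,-0.0121,0,0],[0.0332,-0.0121,0,0]]]' | grep -E "eef|force"
python3 -m crank '[[[0.0132,-0.0051,0,-0.028],[0,0,0,0],[0,0,0,0]]]' | grep -E "eef|force"
python3 chips.py; python3 -c "
from h import *
go(.493,.1555,.04,10.8)"
```

```text
eef_pos: [0.5822, -0.0086, 0.1176]
contact_force: [0.6, 0.5, -1.2]
grasp_force: 59.4
eef_pos: [0.4961, 0.1454, 0.118]
contact_force: [0.5, 0.5, -1.4]
grasp_force: 59.4
eef_pos: [0.4903, 0.1569, 0.1183]
contact_force: [0.1, -1.3, -1.9]
grasp_force: 59.4
side 17 [152.  50.  21.]
side 24 [155.  19.  17.]
top 22 [156.  22.  17.]
top 25 [135. -26.  20.]
top 17 [154.  52.  22.]
top 19 [133.  12.  21.]
tcp -0.004566745415836603 0.33305605616423145 19.05
t 19.05 pos [0.4914 0.1551 0.1186] head 10.68 tilt [-0.001 -0.    -1.   ] shift [0.0002 0.0016 0.0786] turn -0.0022 F [ 0.6 -0.7 -1.3] gw 0.298 gf 59.43518042564392 j7 0.04
```

Run:
```python
import io,contextlib
with contextlib.redirect_stdout(io.StringIO()): from al import *
for n in("top","side"):
    im,d,i=cam(n);np.savez(n+"9.npz",im=im,W=cloud(d,i));X,Y,z=ch(cloud(d,i));b,g,r=[im[...,k].astype(int) for k in range(3)]
    m=(r>g+12)&(r>b+3)&(X>-300)&(X<300)&(abs(Y)<150)&(z<100)
    k,l,s,_=cv2.connectedComponentsWithStats(m.astype(np.uint8))
    for j in range(1,k):
        q=l==j
        if s[j,4]>1: print(n,s[j,:5],np.round([np.nanmean(v[q]) for v in(X,Y,z)]),im[q].mean(0).round())
    for y in range(-60,61,20):
        print(y,[round(float(np.nanmedian(z[(abs(X-x)<8)&(abs(Y-y)<10)])),0) if ((abs(X-x)<8)&(abs(Y-y)<10)).any() else None for x in range(105,226,15)])
```

```text
top [302 141   5   6  27] [156.  23.  18.] [38. 45. 81.]
top [293 143   5   7  23] [155.  52.  20.] [42. 43. 76.]
top [317 142   8  10  35] [135. -25.  20.] [38. 40. 68.]
top [307 147   6   5  24] [134.  11.  20.] [36. 40. 72.]
top [276 184   4   8  19] [ 31. 146.  57.] [ 44. 125. 143.]
-60 [44.0, 51.0, 41.0, 25.0, 31.0, 27.0, 26.0, 29.0, 42.0]
-40 [59.0, 40.0, 4.0, 4.0, 4.0, 2.0, 2.0, 3.0, 42.0]
-20 [44.0, 20.0, 17.0, 4.0, 4.0, 3.0, 3.0, 4.0, 39.0]
0 [45.0, 17.0, 8.0, 4.0, 2.0, 4.0, 3.0, 4.0, 42.0]
20 [44.0, 22.0, 13.0, 14.0, 15.0, 1.0, 2.0, 3.0, 42.0]
40 [45.0, 41.0, 3.0, 5.0, 5.0, 3.0, 3.0, 2.0, 37.0]
60 [23.0, 7.0, 5.0, 18.0, 20.0, 4.0, 6.0, 2.0, 53.0]
side [267 206  10  21 143] [ 25. 142.  33.] [ 11.  83. 102.]
side [322 208   5   6  25] [153.  50.  19.] [46. 51. 93.]
side [330 213   7   6  32] [154.  20.  17.] [ 47.  56. 100.]
side [350 225   1   4   4] [118. -46.  40.] [50. 53. 72.]
-60 [22.0, 46.0, 38.0, 40.0, 45.0, 45.0, 42.0, 42.0, 57.0]
-40 [32.0, 66.0, 10.0, 4.0, 4.0, 3.0, 3.0, 5.0, 42.0]
-20 [45.0, 45.0, None, None, 5.0, 3.0, 3.0, 4.0, 38.0]
0 [44.0, 43.0, None, 13.0, 4.0, 4.0, 4.0, 4.0, 39.0]
20 [45.0, 44.0, 21.0, 16.0, 17.0, 3.0, 3.0, 5.0, 39.0]
40 [52.0, 50.0, None, 19.0, 4.0, 3.0, 4.0, 6.0, 38.0]
60 [62.0, 63.0, 67.0, 60.0, 46.0, 40.0, 24.0, 27.0, 38.0]
```

Run:
```python
import io,contextlib
with contextlib.redirect_stdout(io.StringIO()): from al import *
for n,u0,u1,v0,v1 in(("top",312,336,138,160),("side",340,362,218,234)):
    D=np.load(n+"9.npz");im=D["im"].astype(int);X,Y,z=ch(D["W"])
    print(n,"r-b / z ; u",u0)
    for v in range(v0,v1): print(v,' '.join('%3d'%(im[v,u,2]-im[v,u,0]) for u in range(u0,u1)),'|',' '.join('%3.0f'%z[v,u] for u in range(u0,u1)))
    print([(u,v,X[v,u].round(),Y[v,u].round()) for u,v in((318,144),(322,150),(324,152),(350,226))])
```

```text
top r-b / z ; u 312
138 -88 -88 -88 -87 -88 -88 -89 -87 -88 -88 -87 -87 -88 -87 -88 -85 -77 -52 -34 -30 -28 -35 -54 -56 |   3   7   3   6   2   6   7   4   4   1   0  -2   3   2   4   6   3  11  25  36  47  59  68  70
139 -90 -88 -89 -89 -89 -90 -88 -87 -89 -88 -84 -87 -88 -86 -88 -86 -81 -55 -38 -28 -32 -31 -45 -62 |   4   4  -5   5   3   3   2  -1   5   6   4   4   4   6   6   3   3   8  20  30  41  55  67  70
140 -89 -89 -89 -88 -87 -88 -89 -87 -82 -71 -66 -77 -85 -88 -88 -88 -82 -61 -41 -32 -30 -30 -41 -63 |   7   8   2   4   3   5   4   2   6   2   4   2   3   4   6   7   3   4  20  25  42  51  63  71
141 -89 -89 -88 -90 -89 -88 -88 -82 -64 -30 -18 -43 -70 -84 -89 -87 -85 -71 -49 -35 -28 -28 -37 -55 |   1  -1   6   7  -0   5   4   6   9   4  19   2   2   3   5   2   5   3  14  24  38  48  62  73
142 -88 -90 -88 -89 -90 -89 -85 -66 -25  21  33  10 -37 -72 -85 -88 -87 -78 -57 -36 -31 -29 -34 -49 |   2   1  -3   3   1   6   5   4   7  32  23  24   5   3   2   2   6   7   8  22  35  42  54  68
143 -88 -89 -87 -89 -89 -88 -78 -36  17  48  57  43   2 -57 -82 -89 -89 -83 -55 -29 -24 -2
[... 5964 characters left out ...]
-90 -106 -99 -86 -65 -54 -51 -45 -53 -47 -27 |  81  75  70  66  59  53  47  40  32  34   2   5   4   2   3  46  47  42  37  30  25  18
232   8   8   8   9   7   2  -8 -32 -61 -78 -87 -100 -99 -97 -87 -59 -55 -47 -52 -49 -32 -13 |  76  72  65  59  52  49  41  35  31  32  33  31   5   5   5  45  44  38  29  22  17  11
233   8   7   8   8   4  -5 -22 -40 -57 -68 -83 -89 -90 -86 -74 -53 -49 -53 -54 -40 -23  -3 |  72  66  60  55  50  44  37  27  28  30  33  33  32  34  37  38  40  32  26  18  10   6
[(318, 144, np.float64(435.0), np.float64(236.0)), (322, 150, np.float64(404.0), np.float64(202.0)), (324, 152, np.float64(402.0), np.float64(193.0)), (350, 226, np.float64(111.0), np.float64(-48.0))]
```

Five separate chips lie in the bin; the large blob in the top view is two chips, at (321,143) and (318,149), all at floor level. Now I park the scraper.

```bash
python3 -m crank '[[[0,0.0016,0.02,-0.002],[0,0,0.025,0],[0,0,0.025,0],[0,0,0.02,0],[0,0,0.01,0]]]' | grep -E "eef|contact"
python3 -m crank '[[[0,0,0.004,0],[0,0,0.002,0],[0,0,0,0],[0,0,0,0]]]' | grep -E "eef|contact"
python3 -m crank '[[[0,0,0.0015,0],[0,0,0,0],[0,0,0,0]]]' | grep -E "eef|contact"
```

```text
eef_pos: [0.4919, 0.1551, 0.0166]
contact_force: [0.1, -0.3, -1.0]
eef_pos: [0.4935, 0.1569, 0.0138]
contact_force: [-0.1, 0.2, -1.5]
eef_pos: [0.4929, 0.1572, 0.0119]
contact_force: [0.6, -0.4, -1.6]
```

```bash
python3 -m crank '[[[0,0,0.001,0],[0,0,0.001,0],[0,0,0,0],[0,0,0,0]]]' | grep -E "eef|contact"
python3 -m crank '[[[0,0,0.001,0],[0,0,0,0],[0,0,0,0]]]' | grep -E "eef|contact"
```

```text
eef_pos: [0.4926, 0.1569, 0.0093]
contact_force: [-0.1, -0.5, -2.3]
eef_pos: [0.4927, 0.1569, 0.009]
contact_force: [-2.4, -0.4, 6.6]
```

```bash
python3 -m crank '[[[0,0,0,0],[0,0,0,0],[0,0,0,0],[0,0,0,0],[0,0,0,0]]]' 0| grep -E "contact|width"
python3 -m crank '[[[0,0,0,0],[0,0,-0.01,0],[0,0,-0.02,0],[0,0,-0.03,0],[0,0,-0.03,0]]]' | grep -E "contact|width"
python3 -m crank '[[[0,0,-0.03,0],[0,0,-0.03,0],[0,0,-0.03,0],[0,0,0,0],[0,0,0,0]]]' | grep -E "eef|contact"
python3 - <<'E'
from h import *
im,d,i=cam('side');W=cloud(d,i);z=W[...,2];h=cv2.cvtColor(im,40).astype(int)
near=(abs(W[...,0]-.4927)<.06)&(abs(W[...,1]-.156)<.06)
w=near&(z>.035)&(z<.11)
t=w&(z>.084)&(h[...,1]<80);print("ridge",t.sum(),W[t].mean(0),np.percentile(z[t],[50,99]))
print(cv2.minAreaRect((W[t][:,:2]*1000).astype('f4')))
f=near&(z>.022)&(z<.031);print("foot",f.sum(),W[f].mean(0))
g=(h[...,0]>40)&(h[...,0]<85)&(h[...,1]>100)&(z>.068)&(abs(W[...,0]-.66)<.05)&(abs(W[...,1]-.18)<.05);print("brush",g.sum(),W[g].mean(0))
for n in("side",):
    a=np.load("side0.npz")["im"];df=np.abs(a.astype(int)-im).max(2)>45
    k,l,s,_=cv2.connectedComponentsWithStats(df.astype(np.uint8))
    for j in range(1,k):
        if s[j,4]>6: print(s[j])
print(sense()["time_s"])
E
```

```text
contact_force: [0.6, 0.4, 0.2]
gripper_width: 0.98
contact_force: [0.6, -0.1, -0.2]
gripper_width: 1.002
eef_pos: [0.4936, 0.1573, 0.1905]
contact_force: [0.8, 0.2, -1.3]
ridge 63 [0.48998609 0.15236918 0.08829068] [0.08865722 0.09158934]
((490.95819091796875, 152.54730224609375), (15.781413078308105, 39.715511322021484), 9.811161041259766)
foot 91 [0.48414104 0.14345808 0.0260545 ]
brush 115 [0.65851833 0.18029009 0.07874785]
[ 11   0  14  31 204]
[ 164    0   65   72 2637]
[  9  58  26  15 264]
[191  73  31  28 505]
[ 0 74 19  4 45]
[30 80  9 16 59]
[216 104  15  24 201]
[187 115  21  28 218]
[ 30 135  20  64 687]
[225 162  22  18 219]
[202 176  14  11  86]
[240 181   7   7  28]
[ 23 187   6   4  11]
[  6 189  16   7  38]
[216 190   8   9  41]
[  0 196   4   3   7]
[192 202  17   9  43]
[ 53 204  32  73 543]
[  85  206  123   93 3478]
[322 207   6   7  30]
[330 212   8   7  37]
[ 56 219   7  16  25]
[314 221   8   8  44]
[328 224   7   8  41]
[311 235   8   8  50]
[296 241   8   8  52]
[ 45 246   2   6   7]
[308 252   7   8  41]
[  0 316   7  14  56]
[  0 344  10  22 110]
22.0333
```

Scraper stands upright on the pad (ridge level, z 0.089), the brush hasn't moved, and the bystanders show no change.

```bash
python3 -c "
from rig import *
print(hand_in())"
```

```text
the job is handed in; nothing more can be done
None
```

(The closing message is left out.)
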